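Start the sump's drain plug square with a socket driver

ROBOT

A 6-joint arm with a two-finger parallel gripper is mounted at the origin on the work surface. World frame = base frame: x ahead of the robot, y to its left, z up, the work surface at z = 0. Lengths are in mm, angles in rad, forces in N, time in s.
With the tool pointing down it reaches from about 350 to 975 mm from the base axis. Payload 7.1 kg.
Tool frame: the origin (TCP) lies on the front face of the gripper's body, between the roots of the fingers; the fingertips stand 80 mm ahead of it and the grasp point (between the pads) lies 61 mm ahead of it; z points along the fingers, y is the line along which they close (so a half turn about z gives the same grasp; the last joint's range is limited). The gripper opens to 88 mm and grips with 3 to 60 N. Pads are 20 mm wide; open, the fingers measure 115 mm over their backs; the gripper's body (75 mm by 178 mm) begins 61 mm behind the grasp point.
Start: joints at [-1.149, 0.423, 1.63, -0, 1.089, -0.019], TCP at [266.679, -565.232, 302.675] pointing down, gripper open.
Joint ranges: [-3, 3], [-0.9, 2.11], [0.09, 2.58], [-1.31, 4.45], [0.11, 2.69], [-2.54, 2.54]. Speed limits (rad/s): [2.39, 2.39, 3.01, 3.14, 3.14, 3.14].

INTERFACE

Orientations are given as a rotation vector (axis times angle).
In Python, from workcell import readout, vision, close_job gives the robot as it stands.
- The arm moves only by the tool servo_tool, never from a script. Its argument "plan" is a list that holds one entry, the list of rows, each a list of 7 numbers: the gripper command: -1 is fully open, 1 is shut, values between are in proportion, then the shift along the world's x, y, z in units of 40 mm (1.0 is 40 mm), then the turn, a rotation vector about the world's x, y, z in units of 5 degrees (1.0 is 5 degrees). A call has 1 to 5 rows; each row shifts and turns the commanded pose from where the row before left it; what a row does not reach is not made up. A row lasts 1/12 s, in which the tool goes at most 41.7 mm and 7.16 degrees, less where a joint would pass 70% of its speed; a pose out of reach is approached as far as the arm can. A call is refused whole if a number of a shift passes 1 or a number of a turn 1, either way. A call with a gripper value outside its range is refused whole. The fingers move at their own pace and stop on an object; the grip force is fixed at half the most. Time passes only in rows, so rows that do not move let the fingers close. It gives the time, the measured TCP pose, the force, the opening and the grip force at its end, in the units of the state.
- readout.get_obs(): the state, without advancing time (a new reading comes with each control period).
- vision.get_image(name): name is "side" or "top"; returns the picture (420x560x3 uint8, red, green, blue); there is no depth.
- vision.camera_params(name): a dict with "fx", "fy", "cx", "cy" (pixels), "rvec" (rotation vector, rad) and "tvec" (3), from world to camera coordinates, as OpenCV has them. Camera axes: x right, y down, z forward; pixel columns grow to the right and rows downward; lengths in mm; the calibration is good to about 2 mm. A picture is of the moment at which its call begins. camera_params takes no time and is no camera call.
- close_job(): hands the job in; it is judged then, once.
The state is a dict: "t": time; "qpos": joint angles; "qvel": joint speeds; "joint_torque": joint torques, N m; "ee_pos": TCP position; "orientation": TCP orientation; "ft_force": force on the tool from outside, world axes, zero at the start; "moment": the same for the moment, N m; "width": finger opening in mm; "grasp_force": force on a finger pad.
Only numpy, scipy, OpenCV 4.12 (cv2) and the standard library are available. Lean on these libraries where they do the work, as an engineer would, in place of code of your own. Each camera call takes 0.05 s, during which the arm holds its last target. There are 200 camera calls.

TASK

Start the drain plug in the upturned oil sump: take the socket driver out of its block, fit it fully over the plug's square head in line with the leaning threaded hole, and screw the plug in clockwise by a good quarter turn, keeping the driver square to the hole. Press only lightly while feeling for the fit (under 10 N will do; 15 N spoils the head, and so does 30 N in all once it is fitted), and work with the driver only, keeping the gripper off the sump and leaving the other things where they are. Then draw the driver off straight, stand it back in its block, fully down, and let go.

Things in the scene. Friction and masses are not known exactly. Their poses are not given: they have to be found in the camera images.
- driver_grip (a point): Centre of the handle of the socket driver, a loose upright tool of about 0.3 kg, 118 mm tall. The handle is black, square, 30 x 30 mm and 56 mm tall, with rounded edges, on top of a steel shank of 18 mm diameter. This point is on the driver's axis, 90 mm above its lower rim and 28 mm below its top. z runs along the driver, up; x and y are square to the handle's sides.
- driver: The same driver; origin at the centre of its open lower rim, 90 mm below driver_grip, same axes. Its lowest 32 mm is a dark steel square tube, 33 mm across outer flats (46.5 mm over corners). The square opening in it is 24.8 mm across flats and 14 mm deep, its flats in line with the handle's. The driver stands upright in its block.
- block_floor (a point): Fixed dark wooden block, 90 x 90 x 40 mm, with one round upright hole of 50 mm diameter and 30 mm depth in its middle, in which the driver stands. This point is the centre of the hole's floor, 10 mm above the bench; z up.
- oil_pan: Fixed aluminium oil sump lying upside down: flange 200 x 170 mm, body 72 mm high. Origin under its middle, on the bench. Its position and yaw vary. A round boss of 52 mm diameter stands up from it, leaning 15 degrees (0.26 rad) towards the sump's own -x.
- boss_mouth (a point): Centre of the boss's upper face, 105 mm above the bench, where the threaded hole begins. Its z axis is the axis of the hole, pointing up and out of it, 15 degrees from the vertical.
- plug_top (a point): Centre of the flat top of the steel drain plug, which stands in the hole by its first thread; at the start 24 mm above boss_mouth on the hole's axis. z along the plug, out of the hole. Top down: a bevelled cone 4 mm tall (17 to 22 mm diameter), a square head 22 mm across flats and 9 mm tall, a round flange (36 mm diameter, 3 mm thick), 8 mm of thread down to the boss.
- plug_flange (a point): Centre of the flange's upper face, 13 mm below plug_top: a fully fitted driver's rim rests here. How the square head is clocked differs each time and x and y here do not tell it: feel or look for it. The driver drops over it only within about 7 degrees of the right angle; otherwise its rim rests on the square's corners, about 4 mm below plug_top. Any 90 degrees hold one right angle.
- plug_turn (a joint): Turn of the plug in rad: 0 at the start, grows as it is screwed in (clockwise seen from above), 2 mm per whole turn. It takes about 0.18 N m; backwards it stops at -0.35. The plug also rocks in its first thread like a spring, 3 N m per rad about boss_mouth: pushed over by 0.1 rad it is cross-threaded and spoilt.
- spray_mid (a point): Bystander: plastic bottle, 60 mm diameter, 160 mm tall; this point is half-way up it.
- tin_mid (a point): Bystander: closed steel tin, 72 mm diameter, 75 mm tall; this point is half-way up it.
- race_mid (a point): Bystander: steel bearing ring, 72 mm outside diameter, 18 mm tall, lying flat; this point is its centre.
Things that resemble listed ones, but are neither listed nor needed, are in the scene too. Leave any purple look-alike of the driver alone.

How it is judged (in metres and radians):
On the way, in this order (a step that is already met when the one before it is completed fails the run):
1. the driver is lifted clear out of its block (z of driver in the frame of block_floor above 0.035 m), for 0.1 s.
2. the driver is fully fitted over the plug's square head and square to the hole (within 6 degrees), the plug not yet turned in (z of driver in the frame of plug_top below -0.0095 m and distance between driver and plug_top below 0.015 m and angle between the z axis of driver and the z axis of boss_mouth, either way round below 0.105 rad and value of joint plug_turn below 0.3 rad), for 0.1 s.
3. the plug is screwed in by about a quarter turn (1.4 rad) with the driver still on it (value of joint plug_turn above 1.4 rad and distance between driver and plug_top below 0.017 m), for 0.1 s.
At the end, for the whole second after the job is handed in: The plug is turned in by at least 1.4 rad (80 degrees) and stands square (within 0.05 rad) in its hole; the driver stands upright (within 0.06 rad), let go and at rest in its block, its rim within 4 mm of the hole's floor and within 6 mm of the hole's centre (value of joint plug_turn above 1.4 rad and angle between the z axis of plug_top and the z axis of boss_mouth, either way round below 0.05 rad and horizontal distance between driver and block_floor below 0.006 m and z of driver in the frame of block_floor below 0.004 m and angle between driver's own z axis and vertical below 0.06 rad and linear speed of driver below 0.02 m/s); the robot touches nothing.
It fails at once if the driver is pressed on the plug or the sump with 15 N or more before it has dropped over the square head, or bears on them with 30 N or more at any time (contact force between driver and oil_pan above 30 N or (contact force between driver and oil_pan above 15 N and z of driver in the frame of plug_top above -0.007 m)).
It fails at once if the plug is pushed over by 0.1 rad or more (cross-threaded) (angle between the z axis of plug_top and the z axis of boss_mouth, either way round above 0.1 rad).
It fails at once if the plug is turned with the fitted driver more than 7 degrees out of line with the hole (value of joint plug_turn above 0.2 rad and z of driver in the frame of plug_top below -0.007 m and distance between driver and plug_top below 0.017 m and angle between the z axis of driver and the z axis of boss_mouth, either way round above 0.122 rad).
It fails at once if the gripper touches the sump or the plug (contact force between the fingers and oil_pan above 2 N).
It fails at once if a bystander is moved by more than 25 mm (distance of any of spray_mid, tin_mid, race_mid from where it was at the start of the episode above 0.025 m).
It also fails if it takes over 72 s, if anything falls off the work surface, if the arm or the gripper's body presses on something with over 40 N, if the wrist force passes 120 N, or if a joint passes its speed limit or range.

## Working session

There is one attempt and no reset: what is moved stays moved. The work goes in short steps, Python scripts to look and compute and a tool call to move; the robot and the scene stay as the last step left them, time stands still between calls to the robot, and variables do not carry over. Pictures are saved under pics/ and viewed, at most 10 in all, crops included, and the job is handed in when it is done.

Besides the shell and the picture viewer there is one more tool, called as name(argument=value, ...), one argument or row to a line, values as JSON. servo_tool: Moves the arm, as the interface text tells. Its arguments: {"type":"object","properties":{"plan":{"type":"array"}},"required":["plan"]}

```bash
mkdir -p pics; ls
python3 - <<'E'
from workcell import readout, vision
import cv2, numpy as np
o=readout.get_obs(); print(o)
for n in("side","top"):
    im=vision.get_image(n); cv2.imwrite(f"pics/{n}0.png",im[:,:,::-1])
    p=vision.camera_params(n); print(n,p)
    R=cv2.Rodrigues(np.array(p["rvec"],float))[0]; print(-R.T@np.array(p["tvec"]).ravel())
E
```

```text
pics
{'t': 0.0, 'qpos': array([-1.14896792e+00,  4.23818584e-01,  1.63067050e+00, -8.18570816e-06,
        1.08858797e+00, -1.90182471e-02]), 'qvel': array([-0.00086897, -0.00142486, -0.00060262, -0.0016161 , -0.00272977,
       -0.00107882]), 'joint_torque': array([ 2.45577894e-04, -5.44630086e+01, -2.73660940e+01,  6.44019339e-02,
        2.28225742e-02, -1.12411969e-04]), 'ee_pos': array([ 266.52888611, -564.8524466 ,  301.92315908]), 'orientation': array([-3.06416262e+00, -6.86574530e-01,  4.77382474e-04]), 'ft_force': array([ 0.24960919, -0.0074119 ,  0.22770612]), 'moment': array([ 0.00555261, -0.01230207,  0.00502605]), 'grasp_force': 0.0, 'width': 87.68747733226918}
side {'fx': 402.65191035244953, 'fy': 402.65191035244953, 'cx': 280.767768417173, 'cy': 204.29758536117498, 'rvec': array([ 0.64230779, -2.44785232,  1.35034286]), 'tvec': array([523.55027901, 241.81542031, 555.62701949])}
[269.72435498 554.63319342 510.81480991]
top {'fx': 441.55349136076626, 'fy': 441.55349136076626, 'cx': 271.8583996026245, 'cy': 212.42915106084587, 'rvec': array([ 2.07845186, -2.1351348 ,  0.17228725]), 'tvec': array([ 51.05642702, 606.62148525, 912.62474576])}
[ 421.48890319    8.74376293 1012.79364275]
```

View pics/top0.png

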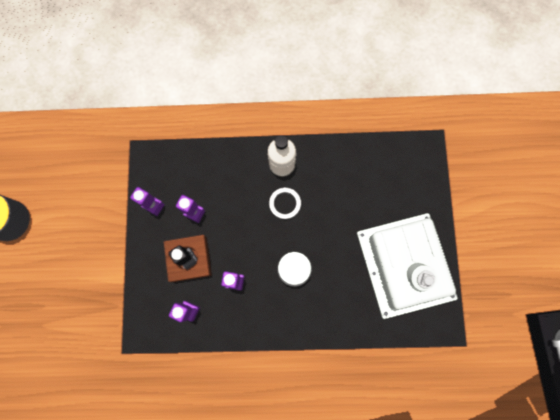

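View pics/side0.png

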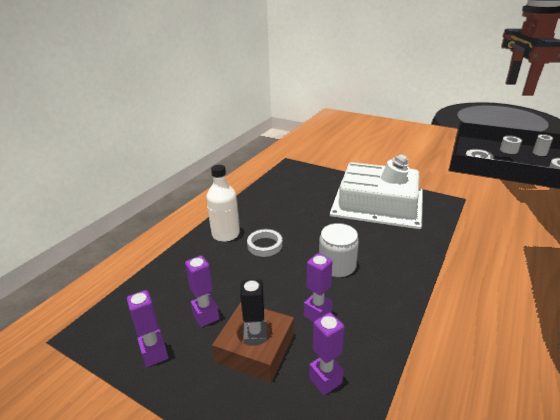

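The top view shows the driver's top at about (179,255) in the block at (187,258), and the sump at (408,265) with its plug at about (427,279). In the side view the driver's top is at (251,286) and the plug at (401,160). Next I'll make zoomed crops so I can measure these.

```bash
cat > h.py <<'E'
import numpy as np, cv2
from workcell import readout, vision
C={}
for n in("side","top"):
    p=vision.camera_params(n); R=cv2.Rodrigues(np.array(p["rvec"],float))[0]; t=np.array(p["tvec"],float).ravel()
    K=np.array([[p["fx"],0,p["cx"]],[0,p["fy"],p["cy"]],[0,0,1]]); C[n]=(K,R,t)
def ray(n,uv):
    K,R,t=C[n]; d=R.T@np.linalg.inv(K)@np.array([*uv,1.]); return -R.T@t,d/np.linalg.norm(d)
def onz(n,uv,z):
    o,d=ray(n,uv); return o+d*(z-o[2])/d[2]
def tri(us,ut):
    (a,d),(b,e)=ray("side",us),ray("top",ut)
    s=np.linalg.lstsq(np.c_[d,-e],b-a,rcond=None)[0]; p,q=a+s[0]*d,b+s[1]*e
    return (p+q)/2,np.linalg.norm(p-q)
def proj(n,X):
    K,R,t=C[n]; x=K@(R@np.array(X,float)+t); return x[:2]/x[2]
E
python3 - <<'E'
from h import *
s=cv2.imread("pics/side0.png"); t=cv2.imread("pics/top0.png")
z=lambda im,x,y,w,h,k:cv2.resize(im[y:y+h,x:x+w],None,fx=k,fy=k,interpolation=cv2.INTER_CUBIC)
a=z(t,350,205,110,120,3.5); b=z(s,325,145,110,82,3.5); c=z(t,155,230,60,58,5); d=z(s,205,270,100,110,3)
W=np.zeros((600,800,3),np.uint8)
def put(i,x,y):
    i=i[:600-y,:800-x]; W[y:y+i.shape[0],x:x+i.shape[1]]=i
put(a,0,0); put(b,400,0); put(d,400,290); put(z(t,155,230,60,58,1.6*2-.5),0,430)
put(z(t,400,255,45,45,3.8),230,425)
cv2.imwrite("pics/z0.png",W)
# purple/blocks masks
hsv=cv2.cvtColor(t,cv2.COLOR_BGR2HSV)
m=((hsv[...,0]<14)&(hsv[...,1]>120)&(hsv[...,2]<140)&(hsv[...,2]>40)).astype(np.uint8); m[:, :130]=0;m[:,260:]=0;m[:200]=0
n,l,st,ce=cv2.connectedComponentsWithStats(m); i=1+st[1:,4].argmax()
hull=cv2.convexHull(np.argwhere(l==i)[:,::-1].astype(np.int32)); r=cv2.minAreaRect(hull); print(r)
bx=cv2.boxPoints(r); P=np.array([onz("top",u,40) for u in bx]); print(P.round(),P.mean(0),np.linalg.norm(np.diff(P,axis=0),axis=1))
for n,im,(x,y,w,h) in(("top",t,(165,235,30,40)),("side",s,(235,272,35,25))):
    g=(im[y:y+h,x:x+w].min(2)>200).astype(np.uint8); k,l,st,ce=cv2.connectedComponentsWithStats(g); 
    print(n,[(ce[j]+[x,y],st[j,4]) for j in range(1,k)])
E
```

```text
((186.57997131347656, 258.05999755859375), (42.42640686035156, 43.27493667602539), 81.8698959350586)
[[556. 282.  40.]
 [567. 186.  40.]
 [474. 172.  40.]
 [463. 267.  40.]] [514.71476596 226.67764254  40.        ] [96.8483389  94.41771161 95.05334854]
top [(array([176.43902439, 253.76829268]), np.int32(82))]
side [(array([250.86792453, 285.5       ]), np.int32(106))]
```

View pics/z0.png

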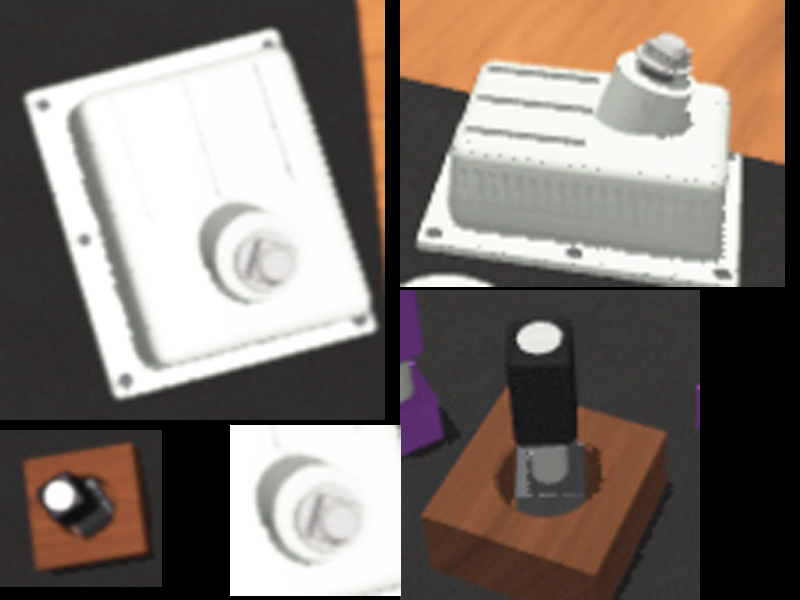

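The zoom shows the socket and handle flats facing the side camera almost squarely. The boss is at top-view zoom (250,255), and the plug's square head and flange are visible at side-view zoom (665,55). Next I'll compute the poses.

Run:
```python
from h import *
print("drv", onz("top",(176.4,253.8),128),onz("side",(250.9,285.5),128),tri((250.9,285.5),(176.4,253.8)))
zs=lambda x,y:(205+(x-400)/3-.33,270+(y-290)/3-.33)
a,b=onz("side",zs(516,439),72),onz("side",zs(577,444),72); print("hbottom",a,b,np.linalg.norm(b-a),np.degrees(np.arctan2(*(b-a)[1::-1])))
a,b=onz("side",zs(515,497),10),onz("side",zs(583,497),10); print("rim z10?",a,b,np.linalg.norm(b-a),np.degrees(np.arctan2(*(b-a)[1::-1])))
a,b=onz("side",zs(517,447),42),onz("side",zs(583,447),42);print("socktop",a,b,np.linalg.norm(b-a),np.degrees(np.arctan2(*(b-a)[1::-1])))
zt=lambda x,y:(155+x/2.7-.33,230+(y-430)/2.7-.33)
a,b=onz("top",zt(78,533),42),onz("top",zt(112,500),42);print("top socket edge",a,b,np.linalg.norm(b-a),np.degrees(np.arctan2(*(b-a)[1::-1])))
# sump flange via white mask
t=cv2.imread("pics/top0.png")
m=(t.min(2)>150).astype(np.uint8); m[:, :345]=0;m[:,465:]=0;m[:200]=0;m[330:]=0
c=max(cv2.findContours(m,0,2)[0],key=cv2.contourArea); h=cv2.convexHull(c); q=cv2.approxPolyDP(h,6,True)[:,0]; print(q)
P=np.array([onz("top",u,8) for u in q]);print(P.round(),P.mean(0)); d=np.diff(np.r_[P,P[:1]],axis=0);print(np.linalg.norm(d,axis=1),np.degrees(np.arctan2(d[:,1],d[:,0])))
# block: bright top corner from zoom
for u in((24,463),(135,443),(149,550),(38,570)): print(onz("top",zt(*u),40).round(1))
for u in((422,518),(595,577),(665,433)): print("side",onz("side",zs(*u),40).round(1))
# plug top
zp=lambda x,y:(325+(x-400)/3.5-.35,145+y/3.5-.35); zq=lambda x,y:(350+x/3.5-.35,205+y/3.5-.35)
print("plugtop",tri(zp(668,41),zq(273,260)))
print(onz("side",zp(668,41),128),onz("top",zq(273,260),128))
```

```text
drv [515.03712017 227.69746055 128.        ] [517.40750615 227.02388028 128.        ] (array([515.71701422, 227.82871244, 129.21365933]), np.float64(1.7944474815362288))
hbottom [524.80450313 241.53691668  72.        ] [497.89105462 230.13965318  72.        ] 29.227236035589026 -157.04839283416624
rim z10? [539.25265991 229.419813    10.        ] [508.74038244 212.47831704  10.        ] 34.90004815740495 -150.95941596112547
socktop [538.82790531 224.19014934  42.        ] [509.82106365 208.14253378  42.        ] 33.15000494819842 -151.04707252900897
top socket edge [492.79832472 232.55883214  42.        ] [518.96591768 204.92416207  42.        ] 38.058086011969706 -46.56195108264299
[[427 213]
 [456 299]
 [383 318]
 [357 232]]
[[ 606. -320.    8.]
 [ 411. -365.    8.]
 [ 374. -203.    8.]
 [ 566. -157.    8.]] [ 489.32566531 -261.26026229    8.        ]
[199.95339694 166.89317758 197.65494716 166.88703533] [-166.75263033  102.85962184   13.24551012  -76.35128069]
[551.8 278.8  40. ]
[565.8 186.6  40. ]
[477.7 174.7  40. ]
[463.9 265.3  40. ]
side [554.8 280.5  40. ]
side [466.2 268.   40. ]
side [479.2 178.7  40. ]
plugtop (array([ 452.77291099, -269.59202783,  128.0282641 ]), np.float64(1.1031787108716697))
[ 453.31150514 -269.47547334  128.        ] [ 452.23898509 -269.73754591  128.        ]
```

Run:
```python
from h import *
from scipy.spatial.transform import Rotation as Ro
pt=np.array([452.8,-269.6,128.1]); u=np.array([np.cos(np.radians(13.2)),np.sin(np.radians(13.2)),0])
for s in(1,-1):
    ax=np.cos(.262)*np.array([0,0,1])+s*np.sin(.262)*u
    m,b=pt-24*ax,pt-58*ax
    print(s,"ax",ax,"mouth",m,"top zoom",[((proj("top",p)-[350,205]+.35)*3.5).round() for p in(pt,m,b)],"side zoom",[((proj("side",p)-[325,145]+.35)*3.5+[400,0]).round() for p in(pt,m,b)])
R=Ro.from_rotvec([-3.06416262,-.68657453,.00047738]).as_matrix(); print(R.round(3))
s=cv2.imread("pics/side0.png"); t=cv2.imread("pics/top0.png")
z=lambda im,x,y,w,h,k:cv2.resize(im[y:y+h,x:x+w],None,fx=k,fy=k,interpolation=cv2.INTER_CUBIC)
def ce(i):
    g=cv2.cvtColor(i,cv2.COLOR_BGR2GRAY); return cv2.normalize(g,None,0,255,cv2.NORM_MINMAX)
W=np.hstack([ce(z(t,412,264,26,30,14)),ce(z(s,388,150,28,30,14))]);W=cv2.resize(W,None,fx=1,fy=1); print(W.shape); cv2.imwrite("pics/z1.png",W)
```

```text
1 ax [0.25216941 0.0591458  0.96587388] mouth [ 446.74793407 -271.01949925  104.91902677] top zoom [array([273., 259.]), array([264., 271.]), array([251., 288.])] side zoom [array([669.,  41.]), array([674.,  75.]), array([681., 123.])]
-1 ax [-0.25216941 -0.0591458   0.96587388] mouth [ 458.85206593 -268.18050075  104.91902677] top zoom [array([273., 259.]), array([257., 250.]), array([235., 239.])] side zoom [array([669.,  41.]), array([654.,  73.]), array([633., 117.])]
[[ 0.904  0.427 -0.001]
 [ 0.427 -0.904  0.001]
 [ 0.    -0.001 -1.   ]]
(420, 756)
```

View pics/z1.png

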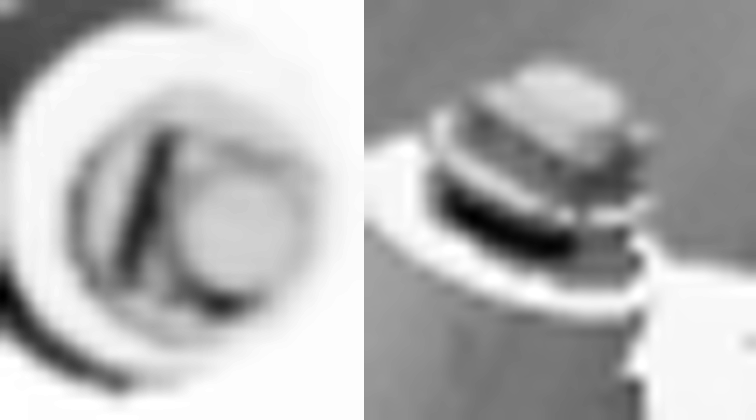

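The top crop shows the head's side face as a dark band from (165,130) to (125,285), and the plug's top disc centred at (240,235). In the side crop the disc is centred at about (570-364,103). The lean towards -x (world -x) is confirmed by the projected boss base. Next I'll compute the plug's pose and clocking.

Run:
```python
from h import *
z=lambda x,y,ox,oy:(ox+x/14-.46,oy+y/14-.46)
T=lambda x,y:z(x,y,412,264); S=lambda x,y:z(x-364,y,388,150)
P,e=tri(S(570,103),T(240,235)); print("plug",P,e,onz("top",T(240,235),128.2),onz("side",S(570,103),128.2))
ax=np.array([-.25217,-.05915,.96587])
def onp(n,uv,p0):
    o,d=ray(n,uv); return o+d*(ax@(p0-o))/(ax@d)
ex=np.cross([0,1,0],ax); ex/=np.linalg.norm(ex); ey=np.cross(ax,ex)
for h in(4,8.5,13):
  c=P-h*ax; ctr=P
  L=[]
  for n,a,b in(("top",T(165,130),T(125,285)),("top",T(172,135),T(135,285)),("side",S(440,190),S(560,250)),("top",T(150,290),T(235,308))):
    A,B=onp(n,a,c),onp(n,b,c); d=B-A; n_=np.cross(ax,d/np.linalg.norm(d)); L.append((round(np.linalg.norm(d),1),round(np.degrees(np.arctan2(d@ey,d@ex))%90,1),round(float(n_@(A-c)),1)))
  print(h,L)
# bystander-centre check: flange centre of plug in top (ring dark circle)
```

```text
plug [ 450.47301679 -271.80221389  126.29299872] 1.9035909616499849 [ 449.48944273 -271.43372087  128.2       ] [ 450.47717433 -267.39415167  128.2       ]
4 [(np.float64(22.7), np.float64(74.8), -11.9), (np.float64(21.9), np.float64(75.5), -10.6), (np.float64(20.1), np.float64(85.6), -41.7), (np.float64(12.5), np.float64(75.9), -11.6)]
8.5 [(np.float64(22.8), np.float64(74.8), -10.0), (np.float64(22.0), np.float64(75.5), -8.7), (np.float64(20.4), np.float64(85.6), -32.0), (np.float64(12.6), np.float64(75.9), -12.3)]
13 [(np.float64(22.9), np.float64(74.8), -8.1), (np.float64(22.1), np.float64(75.5), -6.8), (np.float64(20.6), np.float64(85.6), -22.3), (np.float64(12.6), np.float64(75.9), -12.9)]
```

servo_tool(
  plan=[
    [[-1,0.3,0.94,-0.05,0,0,0.94],[-1,0.3,0.94,-0.05,0,0,0],[-1,0.3,0.94,-0.05,0,0,0],[-1,0.3,0.94,-0.05,0,0,0],[-1,0.3,0.94,-0.05,0,0,0]],
  ],
)

```text
t: 0.52
ee_pos: [326.6, -375.4, 292.2]
orientation: [-3.034, -0.811, 0.0]
ft_force: [1.7, 0.4, -0.7]
width: 88.1
grasp_force: 0.0
```

servo_tool(
  plan=[
    [[-1,0.3,0.94,-0.05,0,0,0],[-1,0.3,0.94,-0.05,0,0,0],[-1,0.3,0.94,-0.05,0,0,0],[-1,0.3,0.94,-0.05,0,0,0],[-1,0.3,0.94,-0.05,0,0,0]],
  ],
)

```text
t: 0.93
ee_pos: [386.6, -187.4, 282.5]
orientation: [-3.035, -0.811, 0.0]
ft_force: [0.9, -0.3, 0.5]
width: 87.8
grasp_force: 0.0
```

servo_tool(
  plan=[
    [[-1,0.3,0.94,-0.05,0,0,0],[-1,0.3,0.94,-0.05,0,0,0],[-1,0.3,0.94,-0.05,0,0,0],[-1,0.3,0.94,-0.05,0,0,0],[-1,0.3,0.94,-0.05,0,0,0]],
  ],
)

```text
t: 1.35
ee_pos: [446.7, 0.8, 272.6]
orientation: [3.035, 0.812, -0.0]
ft_force: [1.4, -0.3, 0.0]
width: 87.9
grasp_force: 0.0
```

servo_tool(
  plan=[
    [[-1,0.3,0.94,-0.05,0,0,0],[-1,0.3,0.94,-0.05,0,0,0],[-1,0.3,0.94,-0.05,0,0,0],[-1,0.3,0.94,-0.05,0,0,0],[-1,0,0,0,0,0,0]],
  ],
)

```text
t: 1.77
ee_pos: [496.5, 154.5, 264.5]
orientation: [-3.032, -0.818, -0.004]
ft_force: [-0.0, -0.6, 0.5]
width: 87.9
grasp_force: 0.0
```

servo_tool(
  plan=[
    [[-1,0.26,0.96,0,0,0,0],[-1,0.26,0.96,0,0,0,0],[-1,0,0,0,0,0,0],[-1,0,0,0,0,0,0],[-1,0,0,0,0,0,0]],
  ],
)

```text
t: 2.18
ee_pos: [514.8, 225.4, 264.1]
orientation: [3.034, 0.813, -0.003]
ft_force: [-0.9, -0.3, 0.1]
width: 87.6
grasp_force: 0.0
```

Run:
```python
from h import *
o=readout.get_obs(); print(o['ee_pos'],o['orientation'],o['qpos'])
s=vision.get_image("side");t=vision.get_image("top")
z=lambda im,x,y,w,h,k:cv2.resize(im[y:y+h,x:x+w,::-1],None,fx=k,fy=k,interpolation=cv2.INTER_CUBIC)
cv2.imwrite("pics/z2.png",np.hstack([z(s,190,200,130,180,3),z(t,140,190,130,180,3)]))
```

```text
[514.81469568 225.43028015 264.09972342] [ 3.03411143e+00  8.12757328e-01 -2.66472566e-03] [ 3.91674893e-01  3.80885015e-01  1.80018464e+00 -3.45779715e-04
  9.62271219e-01  1.43921205e+00]
```

View pics/z2.png

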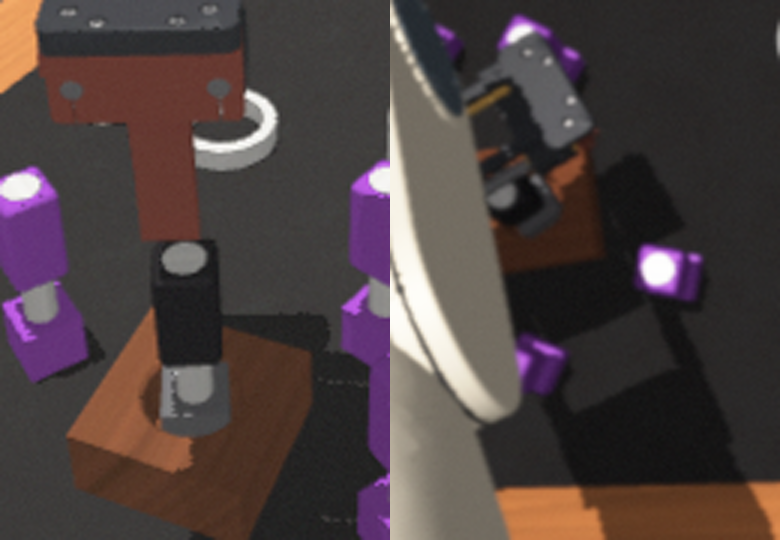

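The fingers line up squarely over the handle (side view at (185,250)), so I'll descend and grip.

servo_tool(
  plan=[
    [[-1,0.02,0.05,-0.7,0,0,0],[-1,0,0,-0.7,0,0,0],[-1,0,0,-0.7,0,0,0],[-1,0,0,-0.47,0,0,0],[-1,0,0,0,0,0,0]],
  ],
)

```text
t: 2.7
ee_pos: [514.0, 225.8, 158.4]
orientation: [3.034, 0.809, -0.011]
ft_force: [-0.3, -0.6, -0.8]
width: 87.8
grasp_force: 0.0
```

servo_tool(
  plan=[
    [[1,0,0,0,0,0,0],[1,0,0,0,0,0,0],[1,0,0,0,0,0,0],[1,0,0,0,0,0,0],[1,0,0,0,0,0,0]],
  ],
)

```text
t: 3.12
ee_pos: [516.8, 228.1, 163.1]
orientation: [-3.035, -0.812, -0.003]
ft_force: [0.7, 0.1, -0.6]
width: 57.8
grasp_force: 0.0
```

servo_tool(
  plan=[
    [[1,0,0,0,0,0,0],[1,0,0,0,0,0,0],[1,0,0,0,0,0,0],[1,0,0,0,0,0,0],[1,0,0,0,0,0,0]],
  ],
)

```text
t: 3.53
ee_pos: [516.3, 228.0, 161.9]
orientation: [-3.035, -0.812, -0.0]
ft_force: [0.2, 0.3, 1.0]
width: 30.0
grasp_force: 29.3
```

servo_tool(
  plan=[
    [[1,0,0,0.6,0,0,0],[1,0,0,0.8,0,0,0],[1,0,0,0.8,0,0,0],[1,0,0,0.8,0,0,0],[1,0,0,0,0,0,0]],
  ],
)

```text
t: 3.95
ee_pos: [518.7, 229.0, 287.5]
orientation: [-3.034, -0.812, -0.014]
ft_force: [1.5, -0.2, -2.6]
width: 29.9
grasp_force: 29.8
```

```bash
cat >> h.py <<'E'
from scipy.spatial.transform import Rotation as Ro
ax=np.array([-.25217,-.05915,.96587]); ex=np.cross([0,1,0],ax); ex/=np.linalg.norm(ex); ey=np.cross(ax,ex)
def Rt(phi):  # tool rotation: z=-ax, y at angle phi about ax
    p=np.radians(phi); y=np.cos(p)*ex+np.sin(p)*ey; return Ro.from_matrix(np.c_[np.cross(y,-ax),y,-ax])
def move(P,phi,o=None):  # needed shift (40 mm) and turn (5 deg) units to reach TCP P, angle phi
    o=o or readout.get_obs(); d=(np.array(P)-o['ee_pos'])/40
    r=(Rt(phi)*Ro.from_rotvec(o['orientation']).inv()).as_rotvec(degrees=True)/5
    return d.round(3),r.round(3)
E
python3 - <<'E'
from h import *
o=readout.get_obs(); print(o['ee_pos'],o['orientation'],o['width'],o['ft_force'])
pt=np.array([450.8,-270,128.2]); print(move(pt+ax*(151+30),-15), pt+ax*181)
E
```

```text
[518.65635144 229.01398272 287.54514889] [-3.03360646 -0.81170938 -0.01438772] 29.8815803544726 [ 1.47183434 -0.19088305 -2.59538792]
(array([ -2.837, -12.743,   0.387]), array([-0.588, -2.963,  9.033])) [ 405.15723 -280.70615  303.02247]
```

servo_tool(
  plan=[
    [[1,-0.2,-0.91,0.03,-0.042,-0.212,0.645],[1,-0.2,-0.91,0.03,-0.042,-0.212,0.645],[1,-0.2,-0.91,0.03,-0.042,-0.212,0.645],[1,-0.2,-0.91,0.03,-0.042,-0.212,0.645],[1,-0.2,-0.91,0.03,-0.042,-0.212,0.645]],
  ],
)

```text
t: 4.37
ee_pos: [474.7, 44.6, 286.5]
orientation: [2.848, 1.218, 0.128]
ft_force: [0.1, -0.3, -2.9]
width: 30.0
grasp_force: 29.8
```

servo_tool(
  plan=[
    [[1,-0.2,-0.91,0.03,-0.042,-0.212,0.645],[1,-0.2,-0.91,0.03,-0.042,-0.212,0.645],[1,-0.2,-0.91,0.03,-0.042,-0.212,0.645],[1,-0.2,-0.91,0.03,-0.042,-0.212,0.645],[1,-0.2,-0.91,0.03,-0.042,-0.212,0.645]],
  ],
)

```text
t: 4.78
ee_pos: [434.7, -137.3, 292.7]
orientation: [2.608, 1.582, 0.254]
ft_force: [0.3, -1.0, -3.7]
width: 29.6
grasp_force: 29.8
```

servo_tool(
  plan=[
    [[1,-0.2,-0.91,0.03,-0.042,-0.212,0.645],[1,-0.2,-0.91,0.03,-0.042,-0.212,0.645],[1,-0.2,-0.91,0.03,-0.042,-0.212,0.645],[1,-0.2,-0.91,0.03,-0.042,-0.212,0.645],[1,0,0,0,0,0,0]],
  ],
)

```text
t: 5.2
ee_pos: [402.8, -287.2, 298.0]
orientation: [2.38, 1.835, 0.347]
ft_force: [0.5, 0.1, -2.9]
width: 29.9
grasp_force: 30.0
```

servo_tool(
  plan=[
    [[1,0,0,0,0,0,0],[1,0,0,0,0,0,0],[1,0,0,0,0,0,0]],
  ],
)

```text
t: 5.45
ee_pos: [404.0, -280.2, 297.8]
orientation: [2.382, 1.841, 0.349]
ft_force: [-0.2, 0.6, -3.2]
width: 29.6
grasp_force: 30.0
```

Run:
```python
from h import *
o=readout.get_obs(); print(o['ee_pos'],o['orientation'],o['width'],o['ft_force'],o['qpos'])
pt=np.array([450.8,-270,128.2]); print(move(pt+ax*(151+30),-15), pt+ax*181)
s=vision.get_image("side");t=vision.get_image("top")
z=lambda im,x,y,w,h,k:cv2.resize(im[y:y+h,x:x+w,::-1],None,fx=k,fy=k,interpolation=cv2.INTER_CUBIC)
cv2.imwrite("pics/s3.png",s[:,:,::-1]);cv2.imwrite("pics/t3.png",t[:,:,::-1])
cv2.imwrite("pics/z3.png",np.hstack([z(s,370,80,66,100,6),z(t,390,230,66,100,6)]))
```

```text
[ 404.0321096  -280.1750244   297.76020082] [2.38238702 1.84074329 0.34874417] 29.61669575799793 [-0.18306397  0.6434197  -3.22295365] [-0.72584843  0.18739094  2.00595144  0.28355413  0.81447536 -0.65222258]
(array([ 0.028, -0.013,  0.132]), array([ 0.075, -0.056,  0.018])) [ 405.15723 -280.70615  303.02247]
```

View pics/z3.png

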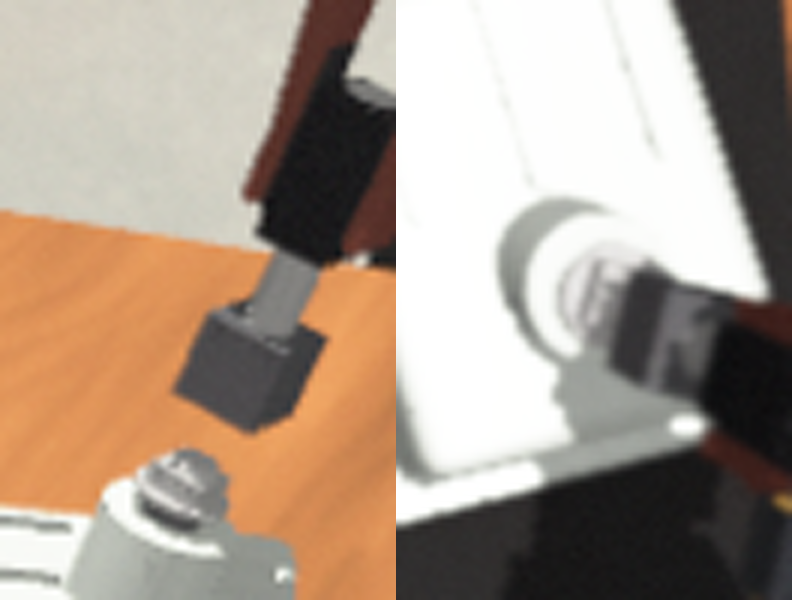

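The side crop shows the socket's rim corners at about (173,388), (255,432) and (295,405), and the plug's top at (188,463). The top crop shows the rim edge from (632,262) to (608,375). I'll compare these with the projection predicted from the TCP pose.

Run:
```python
from h import *
o=readout.get_obs(); R=Ro.from_rotvec(o['orientation']).as_matrix(); T=o['ee_pos']; print(T,-R[:,2])
Z=lambda n,p:((np.array(proj(n,p))-([370,80] if n=="side" else [390,230])+.42)*6+([0,0] if n=="side" else [396,0])).round(0)
rim=T+R[:,2]*151
for n in("side","top"):
    print(n,"rim",Z(n,rim),[tuple(Z(n,rim+16.5*(a*R[:,0]+b*R[:,1])-R[:,2]*h)) for h in(0,32) for a,b in((1,1),(1,-1),(-1,-1),(-1,1))], "plug",Z(n,[450.8,-270,128.2]),Z(n,[448.5,-269,128.2]))
```

```text
[ 404.48365926 -280.09404669  298.25138896] [-0.2482924 -0.0519091  0.9672933]
side rim [233. 402.] [(np.float64(172.0), np.float64(390.0)), (np.float64(249.0), np.float64(434.0)), (np.float64(293.0), np.float64(415.0)), (np.float64(217.0), np.float64(372.0)), (np.float64(207.0), np.float64(310.0)), (np.float64(287.0), np.float64(354.0)), (np.float64(331.0), np.float64(337.0)), (np.float64(252.0), np.float64(294.0))] plug [197. 461.] [203. 463.]
top rim [659. 325.] [(np.float64(622.0), np.float64(264.0)), (np.float64(597.0), np.float64(364.0)), (np.float64(696.0), np.float64(387.0)), (np.float64(722.0), np.float64(287.0)), (np.float64(662.0), np.float64(284.0)), (np.float64(635.0), np.float64(389.0)), (np.float64(739.0), np.float64(412.0)), (np.float64(766.0), np.float64(308.0))] plug [626. 301.] [623. 308.]
```

Run:
```python
from h import *
o=readout.get_obs(); R=Ro.from_rotvec(o['orientation']).as_matrix(); T=o['ee_pos']; rim=T+R[:,2]*151
pt=np.array([450.8,-270,128.2])
def J(n,p): return np.array([proj(n,p+e)-proj(n,p-e) for e in np.eye(3)]).T/2
def solve(p,bs,bt): return np.linalg.lstsq(np.r_[J("side",p),J("top",p)],np.r_[bs,bt],rcond=None)[0]
rb=solve(rim,np.array([3,-4])/6,np.array([11,1])/6); pb=solve(pt,np.array([-1,4])/6,np.array([3,4])/6)
print("rim bias",rb,"plug bias",pb,"net",pb-rb); print(J("side",pt),J("top",pt))
# edges in top crop: rows profile of dark socket
t=cv2.imread("pics/t3.png",0).astype(int); print(t[272:296,486-4:516] if 0 else t[270:296:2,484-0:512])
```

```text
rim bias [-0.28858222 -3.30544488  0.29828005] plug bias [-0.49386961 -1.40842955 -2.18898953] net [-0.20528739  1.89701532 -2.48726958]
[[-0.45516908 -0.12881756  0.06222227]
 [-0.08957114  0.17354322 -0.41642038]] [[-0.04667469 -0.51426588  0.16050364]
 [-0.51513544  0.01295296 -0.02115069]]
[[ 59  60  57  57  59  60  59  58  58  58  59  58  58  57  58  57  56  57
   58  58  58  59  57  59  59  58  58  56]
 [ 62  73  88  94  94  89  79  73  66  63  62  60  60  60  58  58  59  57
   57  58  58  57  59  58  56  58  58  58]
 [ 86 129 152 157 155 155 152 148 146 138 130 118 104  88  68  59  58  59
   57  57  60  59  57  57  57  60  61  57]
 [108 139 149 151 151 152 151 150 151 150 149 150 142 117  80  63  61  53
   44  42  45  49  56  59  59  58  60  59]
 [125 145 149 150 151 149 150 151 149 150 151 149 140 103  72  67  70  67
   46  29  25  36  51  57  58  61  71 100]
 [127 143 149 151 154 153 153 153 155 154 152 146 121  85  64  64  64  52
   35  28  27  36  49  57  61  79 118 144]
 [ 58  66  84 105 121 134 143 147 151 150 151 141 106  71  66  68  62  45
   32  28  32  47  56  59  65  95 128 145]
 [ 57  56  54  56  53  52  55  60  68  87 108 112  98  83  78  71  55  37
   30  31  39  52  56  61  79 116 138 145]
 [ 59  58  58  59  58  60  59  57  58  57  56  61  64  64  63  63  51  33
   28  33  47  55  60  71 106 138 150 150]
 [ 59  58  58  59  57  58  58  57  58  58  57  56  53  45  33  29  29  28
   31  41  53  58  61  81 119 143 149 149]
 [ 58  58  57  59  60  58  58  58  57  60  70  87  97  96  73  42  27  27
   32  48  57  58  72 109 143 155 158 158]
 [ 56  57  58  58  58  56  59  58  57  64  91 127 173 188 149  76  34  31
   43  52  55  63  85 124 148 154 157 158]
 [ 57  57  58  58  59  58  57  58  62  85 110 151 188 180 120  53  29  36
   47  55  58  66  94 122 134 138 140 145]]
```

Run:
```python
from h import *
pt=np.array([450.6,-268.3,128]); print(move(pt+ax*(151+6),-15))
```

```text
(array([ 0.163,  0.063, -0.465]), array([ 0.085, -0.046,  0.003]))
```

servo_tool(
  plan=[
    [[1,0.05,0.02,-0.16,0.08,-0.05,0],[1,0.05,0.02,-0.15,0,0,0],[1,0.06,0.02,-0.15,0,0,0],[1,0,0,0,0,0,0],[1,0,0,0,0,0,0]],
  ],
)

```text
t: 5.97
ee_pos: [410.7, -278.7, 279.5]
orientation: [2.383, 1.84, 0.361]
ft_force: [-0.2, -0.8, -3.3]
width: 29.8
grasp_force: 30.0
```

Run:
```python
from h import *
o=readout.get_obs(); print(o['ee_pos'],o['ft_force'],o['moment'],ax@o['ft_force'])
pt=np.array([450.6,-268.3,128]); print(move(pt+ax*(151+6),-15))
s=vision.get_image("side");t=vision.get_image("top")
z=lambda im,x,y,w,h,k:cv2.resize(im[y:y+h,x:x+w,::-1],None,fx=k,fy=k,interpolation=cv2.INTER_CUBIC)
cv2.imwrite("pics/z4.png",np.hstack([z(s,375,105,55,85,7),z(t,400,250,55,85,7)]))
```

```text
[ 410.70416792 -278.73716867  279.52723127] [-0.23589424 -0.82589076 -3.28735444] [-0.03457686  0.24642037  0.0413614 ] -3.066820141081985
(array([0.008, 0.029, 0.003]), array([0.002, 0.001, 0.018]))
```

View pics/z4.png

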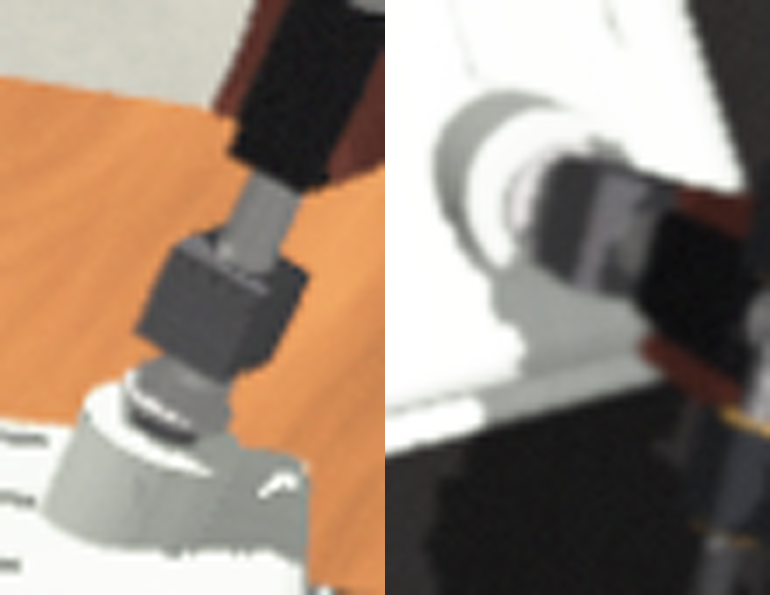

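The side crop shows the rim centred on the plug's axis. The top crop suggests the driver is about 2 mm too far to -y, so I'll shift +y and start feeling down.

servo_tool(
  plan=[
    [[1,0.013,0.055,-0.05,0,0,0],[1,0.013,0.003,-0.05,0,0,0],[1,0.006,0.0015,-0.024,0,0,0],[1,0,0,0,0,0,0],[1,0,0,0,0,0,0]],
  ],
)

```text
t: 6.48
ee_pos: [412.0, -276.9, 275.3]
orientation: [2.383, 1.839, 0.361]
ft_force: [1.0, 0.1, -3.0]
width: 29.6
grasp_force: 30.0
```

servo_tool(
  plan=[
    [[1,0.006,0.0015,-0.024,0,0,0],[1,0.006,0.0015,-0.024,0,0,0],[1,0,0,0,0,0,0],[1,0,0,0,0,0,0]],
  ],
)

```text
t: 6.82
ee_pos: [412.4, -276.7, 273.3]
orientation: [2.383, 1.839, 0.361]
ft_force: [-0.0, 0.4, -3.2]
width: 30.4
grasp_force: 30.0
```

servo_tool(
  plan=[
    [[1,0.006,0.0015,-0.024,0,0,0],[1,0,0,0,0,0,0],[1,0,0,0,0,0,0]],
  ],
)

```text
t: 7.07
ee_pos: [412.7, -276.6, 272.4]
orientation: [2.383, 1.839, 0.361]
ft_force: [-0.3, -0.4, -3.4]
width: 30.0
grasp_force: 30.0
```

servo_tool(
  plan=[
    [[1,0.006,0.0015,-0.024,0,0,0],[1,0,0,0,0,0,0],[1,0,0,0,0,0,0]],
  ],
)

```text
t: 7.32
ee_pos: [412.9, -276.6, 271.4]
orientation: [2.383, 1.839, 0.361]
ft_force: [-1.1, -0.6, -3.7]
width: 30.0
grasp_force: 30.0
```

servo_tool(
  plan=[
    [[1,0.006,0.0015,-0.024,0,0,0],[1,0,0,0,0,0,0],[1,0,0,0,0,0,0]],
  ],
)

```text
t: 7.57
ee_pos: [413.1, -276.5, 270.4]
orientation: [2.383, 1.839, 0.361]
ft_force: [-0.1, -0.3, -2.4]
width: 30.1
grasp_force: 30.0
```

servo_tool(
  plan=[
    [[1,0.003,0.001,-0.012,0,0,0],[1,0,0,0,0,0,0],[1,0,0,0,0,0,0]],
  ],
)

```text
t: 7.82
ee_pos: [413.3, -276.5, 270.0]
orientation: [2.383, 1.839, 0.361]
ft_force: [0.8, 1.1, -2.6]
width: 29.7
grasp_force: 30.0
```

servo_tool(
  plan=[
    [[1,0.004,0.001,-0.016,0,0,0],[1,0,0,0,0,0,0],[1,0,0,0,0,0,0]],
  ],
)

```text
t: 8.07
ee_pos: [413.4, -276.5, 269.4]
orientation: [2.383, 1.839, 0.361]
ft_force: [-0.1, 0.1, -2.7]
width: 29.8
grasp_force: 30.0
```

servo_tool(
  plan=[
    [[1,0.004,0.001,-0.016,0,0,0],[1,0,0,0,0,0,0],[1,0,0,0,0,0,0]],
  ],
)

```text
t: 8.32
ee_pos: [413.6, -276.4, 268.7]
orientation: [2.383, 1.839, 0.361]
ft_force: [-0.3, -1.1, -3.1]
width: 29.7
grasp_force: 30.0
```

servo_tool(
  plan=[
    [[1,0.006,0.0015,-0.024,0,0,0],[1,0,0,0,0,0,0],[1,0,0,0,0,0,0]],
  ],
)

```text
t: 8.57
ee_pos: [413.8, -276.3, 267.7]
orientation: [2.383, 1.839, 0.361]
ft_force: [0.0, 0.2, -3.8]
width: 29.8
grasp_force: 30.0
```

servo_tool(
  plan=[
    [[1,0.005,0.001,-0.018,0,0,0],[1,0,0,0,0,0,0],[1,0,0,0,0,0,0]],
  ],
)

```text
t: 8.82
ee_pos: [414.0, -276.3, 267.0]
orientation: [2.383, 1.839, 0.361]
ft_force: [0.1, -0.4, -3.4]
width: 29.8
grasp_force: 30.0
```

Run:
```python
from h import *
o=readout.get_obs(); print(o['ee_pos'],o['ft_force'],o['moment'],o['ee_pos'][2]-151*.966)
s=vision.get_image("side");t=vision.get_image("top")
z=lambda im,x,y,w,h,k:cv2.resize(im[y:y+h,x:x+w,::-1],None,fx=k,fy=k,interpolation=cv2.INTER_CUBIC)
cv2.imwrite("pics/z5.png",np.hstack([z(s,375,105,55,85,7),z(t,400,250,55,85,7)]))
```

```text
[ 414.03307881 -276.29825544  267.03159098] [ 0.14883168 -0.42960341 -3.38691901] [-0.07367627  0.18506666  0.00968164] 121.16559098036089
```

View pics/z5.png

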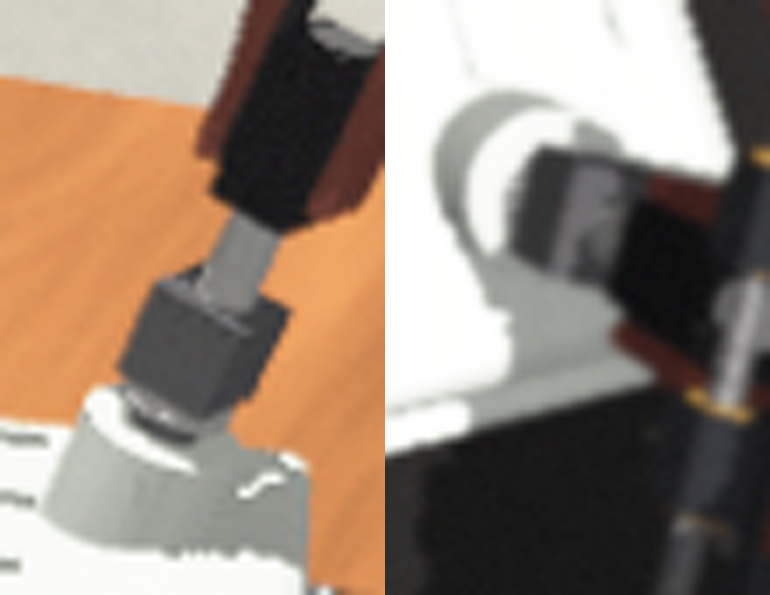

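The side view shows the rim well down over the square head, close above the flange (about (170,405)), with no contact force, so the clocking is right. I'll continue down.

servo_tool(
  plan=[
    [[1,0.009,0.002,-0.036,0,0,0],[1,0,0,0,0,0,0],[1,0,0,0,0,0,0]],
  ],
)

```text
t: 9.17
ee_pos: [414.4, -276.2, 265.5]
orientation: [2.383, 1.839, 0.361]
ft_force: [-0.7, -0.9, -3.9]
width: 29.7
grasp_force: 30.0
```

servo_tool(
  plan=[
    [[1,0.009,0.002,-0.036,0,0,0],[1,0,0,0,0,0,0],[1,0,0,0,0,0,0]],
  ],
)

```text
t: 9.42
ee_pos: [414.7, -276.1, 264.1]
orientation: [2.383, 1.839, 0.361]
ft_force: [-1.2, 0.9, -3.4]
width: 30.2
grasp_force: 30.0
```

servo_tool(
  plan=[
    [[1,0.006,0.0015,-0.024,0,0,0],[1,0,0,0,0,0,0],[1,0,0,0,0,0,0]],
  ],
)

```text
t: 9.67
ee_pos: [415.0, -276.1, 263.2]
orientation: [2.383, 1.839, 0.361]
ft_force: [-0.6, 0.4, -3.1]
width: 30.2
grasp_force: 30.0
```

servo_tool(
  plan=[
    [[1,0.003,0.001,-0.014,0,0,0],[1,0,0,0,0,0,0],[1,0,0,0,0,0,0]],
  ],
)

```text
t: 9.92
ee_pos: [415.1, -276.1, 262.7]
orientation: [2.383, 1.839, 0.361]
ft_force: [-0.8, 0.2, -2.2]
width: 30.0
grasp_force: 30.0
```

servo_tool(
  plan=[
    [[1,0.004,0.001,-0.015,0,0,0],[1,0,0,0,0,0,0],[1,0,0,0,0,0,0]],
  ],
)

```text
t: 10.17
ee_pos: [415.3, -276.1, 262.4]
orientation: [2.382, 1.839, 0.361]
ft_force: [-3.2, 0.1, 3.9]
width: 29.9
grasp_force: 30.0
```

servo_tool(
  plan=[
    [[1,0.004,0.001,-0.015,0,0,0],[1,0,0,0,0,0,0],[1,0,0,0,0,0,0]],
  ],
)

```text
t: 10.42
ee_pos: [415.4, -276.1, 262.2]
orientation: [2.382, 1.839, 0.361]
ft_force: [-6.5, 1.8, 9.9]
width: 29.9
grasp_force: 30.0
```

The rim seats on the flange at the expected depth. I'll back off slightly and work out the turning frame.

servo_tool(
  plan=[
    [[1,-0.004,-0.001,0.015,0,0,0],[1,0,0,0,0,0,0],[1,0,0,0,0,0,0]],
  ],
)

```text
t: 10.67
ee_pos: [415.3, -276.1, 262.4]
orientation: [2.382, 1.839, 0.361]
ft_force: [-4.5, 0.1, 5.8]
width: 29.7
grasp_force: 30.0
```

```bash
cat >> h.py <<'E'
def lat(F0=np.array([-.3,0,-3.2])):
    o=readout.get_obs(); R=Ro.from_rotvec(o['orientation']).as_matrix(); F=o['ft_force']-F0
    print("axial %.1f"%(F@ax),"lat world",(F-(F@ax)*ax).round(1),"Mz %.2f"%(o['moment']@ax),"M",o['moment'].round(2),"tilt",np.degrees(np.arccos(-R[:,2]@ax)).round(2),"phi",np.degrees(np.arctan2(R[:,1]@ey,R[:,1]@ex)).round(1),"q6",o['qpos'][5].round(2),"axis@128",(o['ee_pos']-ax*(o['ee_pos'][2]-128.2)/ax[2]).round(2),"depth",((o['ee_pos'][2]-128.2)/ax[2]-151).round(2))
E
python3 - <<'E'
from h import *
lat()
for p in range(-15,-121,-15):
    print(p,((Rt(p).as_matrix()-Rt(-15).as_matrix())[:,0]).round(2))
E
```

```text
axial 9.7 lat world [-1.7  0.7 -0.4] Mz 0.02 M [0.31 0.66 0.14] tilt 0.2 phi -15.1 q6 -0.67 axis@128 [ 450.31 -267.86  128.2 ] depth -12.1
-15 [0. 0. 0.]
-30 [ 0.23 -0.1   0.06]
-45 [ 0.44 -0.26  0.1 ]
-60 [ 0.59 -0.47  0.13]
-75 [ 0.69 -0.71  0.14]
-90 [ 0.73 -0.96  0.13]
-105 [ 0.7  -1.22  0.11]
-120 [ 0.61 -1.46  0.07]
```

servo_tool(
  plan=[
    [[1,-0.002,-0.001,0.008,0.252,0.059,-0.966],[1,0.005,-0.002,0.001,0.252,0.059,-0.966],[1,0.004,-0.002,0.001,0.252,0.059,-0.966],[1,0,0,0,0,0,0],[1,0,0,0,0,0,0]],
  ],
)

```text
t: 11.08
ee_pos: [415.7, -276.6, 262.6]
orientation: [2.625, 1.53, 0.382]
ft_force: [-3.5, -1.3, 3.3]
width: 29.9
grasp_force: 30.0
```

```bash
python3 -c "
from h import *
lat()"
```

```text
axial 7.2 lat world [-1.3 -0.8 -0.4] Mz -0.00 M [-0.35  0.56 -0.06] tilt 0.23 phi -29.9 q6 -0.41 axis@128 [ 450.79 -268.32  128.2 ] depth -11.88
```

servo_tool(
  plan=[
    [[1,0.002,-0.003,0.005,0.252,0.059,-0.966],[1,0.003,-0.002,0.0,0.252,0.059,-0.966],[1,0.003,-0.002,0.0,0.252,0.059,-0.966],[1,0,0,0,0,0,0],[1,0,0,0,0,0,0]],
  ],
)

```text
t: 11.5
ee_pos: [416.2, -276.9, 262.7]
orientation: [2.83, 1.188, 0.398]
ft_force: [-0.0, -3.0, 0.3]
width: 30.0
grasp_force: 30.0
```

```bash
python3 -c "
from h import *
lat()"
```

```text
axial 3.5 lat world [ 1.2 -2.7  0.1] Mz 0.06 M [-0.55  0.29 -0.06] tilt 0.24 phi -44.9 q6 -0.15 axis@128 [ 451.28 -268.63  128.2 ] depth -11.74
```

servo_tool(
  plan=[
    [[1,0.003,-0.006,0.0,0.252,0.059,-0.966],[1,0.003,-0.006,0.001,0.252,0.059,-0.966],[1,0.002,-0.006,0.001,0.252,0.059,-0.966],[1,0,0,0,0,0,0],[1,0,0,0,0,0,0]],
  ],
)

```text
t: 11.92
ee_pos: [416.5, -277.5, 262.8]
orientation: [2.992, 0.818, 0.408]
ft_force: [1.7, -2.7, -2.4]
width: 29.7
grasp_force: 30.0
```

```bash
python3 -c "
from h import *
lat()"
```

```text
axial 0.4 lat world [ 2.1 -2.7  0.4] Mz 0.05 M [-0.61 -0.15 -0.11] tilt 0.23 phi -59.8 q6 0.11 axis@128 [ 451.67 -269.25  128.2 ] depth -11.66
```

servo_tool(
  plan=[
    [[1,0.004,-0.007,0.0,0.252,0.059,-0.966],[1,0.003,-0.007,0.0,0.252,0.059,-0.966],[1,0.003,-0.006,0.0,0.252,0.059,-0.966],[1,0,0,0,0,0,0],[1,0,0,0,0,0,0]],
  ],
)

```text
t: 12.33
ee_pos: [416.9, -278.2, 262.8]
orientation: [-3.065, -0.42, -0.405]
ft_force: [0.7, -3.0, -2.6]
width: 29.9
grasp_force: 30.0
```

```bash
python3 -c "
from h import *
lat()"
```

```text
axial 0.5 lat world [ 1.2 -3.   0.1] Mz -0.02 M [-0.56 -0.33 -0.19] tilt 0.22 phi -74.8 q6 0.37 axis@128 [ 452.02 -269.97  128.2 ] depth -11.61
```

servo_tool(
  plan=[
    [[1,0.002,-0.007,0.0,0.252,0.059,-0.966],[1,0.002,-0.007,0.0,0.252,0.059,-0.966],[1,0.001,-0.006,0.0,0.252,0.059,-0.966]],
  ],
)

```text
t: 12.58
ee_pos: [417.0, -278.9, 262.8]
orientation: [-3.06, -0.009, -0.392]
ft_force: [2.7, -1.5, -3.6]
width: 30.1
grasp_force: 30.0
```

```bash
python3 -c "
from h import *
lat()
im=vision.get_image('side'); im2=vision.get_image('top')
z=lambda im,x,y,w,h,k:cv2.resize(im[y:y+h,x:x+w,::-1],None,fx=k,fy=k,interpolation=cv2.INTER_CUBIC)
cv2.imwrite('pics/z6.png',np.hstack([z(im,375,105,55,85,7),z(im2,400,250,55,85,7)]))"
```

```text
axial -1.1 lat world [ 2.7 -1.5  0.6] Mz 0.18 M [-0.58 -0.39  0.01] tilt 0.21 phi -90.1 q6 0.64 axis@128 [ 452.17 -270.7   128.2 ] depth -11.67
```

View pics/z6.png

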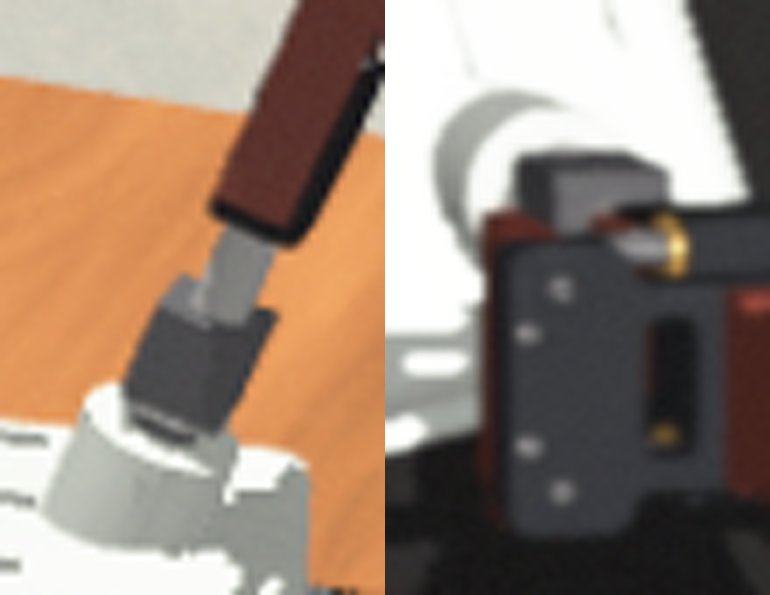

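Mz reads 0.18 N m while moving, so the plug is turning. The side view shows the socket down on the flange at (170,420). I'll turn it further.

servo_tool(
  plan=[
    [[1,0.002,-0.006,0.0,0.252,0.059,-0.966],[1,0.002,-0.006,0.0,0.252,0.059,-0.966],[1,0.002,-0.005,0.0,0.252,0.059,-0.966]],
  ],
)

```text
t: 12.93
ee_pos: [417.1, -279.6, 262.7]
orientation: [-3.005, 0.384, -0.372]
ft_force: [1.9, -2.2, -3.1]
width: 29.7
grasp_force: 30.0
```

```bash
python3 -c "
from h import *
lat()"
```

```text
axial -0.3 lat world [ 2.1 -2.2  0.4] Mz 0.21 M [-0.73 -0.19  0.01] tilt 0.21 phi -105.0 q6 0.9 axis@128 [ 452.24 -271.41  128.2 ] depth -11.75
```

servo_tool(
  plan=[
    [[1,0.001,-0.006,0.0,0.252,0.059,-0.966],[1,0.001,-0.006,0.0,0.252,0.059,-0.966],[1,0.001,-0.005,0.0,0.252,0.059,-0.966],[1,-0.001,-0.003,0.0,0.252,0.059,-0.966]],
  ],
)

```text
t: 13.27
ee_pos: [417.0, -280.5, 262.5]
orientation: [-2.857, 0.888, -0.337]
ft_force: [1.8, -2.8, -5.2]
width: 30.3
grasp_force: 30.0
```

```bash
python3 -c "
from h import *
lat()"
```

```text
axial -2.3 lat world [ 1.5 -2.9  0.2] Mz 0.19 M [-0.96  0.08 -0.05] tilt 0.23 phi -125.0 q6 1.25 axis@128 [ 452.06 -272.25  128.2 ] depth -11.9
```

Now I'll ease the torque and draw the driver off along the axis.

servo_tool(
  plan=[
    [[1,0.004,-0.007,0,-0.15,-0.035,0.58],[1,0,0,0,0,0,0],[1,-0.013,-0.003,0.048,0,0,0],[1,-0.013,-0.003,0.048,0,0,0],[1,0,0,0,0,0,0]],
  ],
)

```text
t: 13.68
ee_pos: [416.0, -280.6, 266.7]
orientation: [-2.883, 0.816, -0.341]
ft_force: [-0.5, -0.8, -3.6]
width: 29.8
grasp_force: 30.0
```

```bash
python3 -c "
from h import *
lat()"
```

```text
axial -0.3 lat world [-0.3 -0.8 -0.1] Mz 0.03 M [-0.23  0.29 -0.01] tilt 0.22 phi -122.1 q6 1.2 axis@128 [ 452.11 -272.08  128.2 ] depth -7.61
```

servo_tool(
  plan=[
    [[1,-0.025,-0.006,0.097,0,0,0],[1,-0.038,-0.009,0.145,0,0,0],[1,-0.05,-0.012,0.193,0,0,0],[1,-0.05,-0.012,0.193,0,0,0],[1,-0.063,-0.015,0.24,0,0,0]],
  ],
)

```text
t: 14.1
ee_pos: [406.8, -282.8, 302.1]
orientation: [-2.883, 0.818, -0.342]
ft_force: [-1.1, -0.1, -2.9]
width: 30.0
grasp_force: 30.0
```

Run:
```python
from h import *
lat()
o=readout.get_obs(); r=(Ro.from_rotvec([-3.035,-.812,0])*Ro.from_rotvec(o['orientation']).inv()).as_rotvec(degrees=True)/5
print(o['ee_pos'],(np.array([516.3,228,262])-o['ee_pos'])/40,r)
```

```text
axial 0.5 lat world [-0.7 -0.  -0.2] Mz -0.05 M [ 0.04  0.32 -0.02] tilt 0.21 phi -122.1 q6 1.21 axis@128 [ 452.24 -272.19  128.2 ] depth 29.06
[ 406.83369745 -282.84471298  302.11589955] [ 2.73665756 12.77111782 -1.00289749] [-2.16835288  2.24596211 12.25288137]
```

servo_tool(
  plan=[
    [[1,0.182,0.851,-0.067,-0.1446,0.1497,0.8169],[1,0.182,0.851,-0.067,-0.1446,0.1497,0.8169],[1,0.182,0.851,-0.067,-0.1446,0.1497,0.8169],[1,0.182,0.851,-0.067,-0.1446,0.1497,0.8169],[1,0.182,0.851,-0.067,-0.1446,0.1497,0.8169]],
  ],
)

```text
t: 14.52
ee_pos: [443.6, -111.6, 288.9]
orientation: [-3.033, 0.288, -0.239]
ft_force: [0.2, -0.0, -4.3]
width: 30.0
grasp_force: 30.0
```

servo_tool(
  plan=[
    [[1,0.182,0.851,-0.067,-0.1446,0.1497,0.8169],[1,0.182,0.851,-0.067,-0.1446,0.1497,0.8169],[1,0.182,0.851,-0.067,-0.1446,0.1497,0.8169],[1,0.182,0.851,-0.067,-0.1446,0.1497,0.8169],[1,0.182,0.851,-0.067,-0.1446,0.1497,0.8169]],
  ],
)

```text
t: 14.93
ee_pos: [480.2, 59.0, 275.5]
orientation: [-3.085, -0.262, -0.124]
ft_force: [0.9, -0.9, -3.3]
width: 29.9
grasp_force: 30.0
```

servo_tool(
  plan=[
    [[1,0.182,0.851,-0.067,-0.1446,0.1497,0.8169],[1,0.182,0.851,-0.067,-0.1446,0.1497,0.8169],[1,0.182,0.851,-0.067,-0.1446,0.1497,0.8169],[1,0.182,0.851,-0.067,-0.1446,0.1497,0.8169],[1,0.182,0.851,-0.067,-0.1446,0.1497,0.8169]],
  ],
)

```text
t: 15.35
ee_pos: [516.7, 229.3, 262.1]
orientation: [3.033, 0.817, 0.001]
ft_force: [1.2, 0.0, -2.3]
width: 29.9
grasp_force: 30.0
```

servo_tool(
  plan=[
    [[1,0,0,0,0,0,0],[1,0,0,0,0,0,0],[1,0,0,0,0,0,0],[1,0,0,0,0,0,0],[1,0,0,0,0,0,0]],
  ],
)

```text
t: 15.77
ee_pos: [516.2, 226.3, 261.5]
orientation: [3.035, 0.809, 0.001]
ft_force: [-1.2, 0.6, -3.4]
width: 29.8
grasp_force: 30.0
```

```bash
cat > b.py <<'E'
from h import *
o=readout.get_obs(); r=(Ro.from_rotvec([-3.035,-.812,0])*Ro.from_rotvec(o['orientation']).inv()).as_rotvec(degrees=True)/5
print(o['ee_pos'],(np.array([516.3,228,161.9])-o['ee_pos'])/40,r,o['ft_force'],o['qpos'][5])
E
python3 b.py
```

```text
[516.20757007 226.31449377 261.48932943] [ 2.31074834e-03  4.21376557e-02 -2.48973324e+00] [-0.00047542  0.00591311  0.0232762 ] [-1.21695525  0.55285427 -3.4257819 ] 1.4423955965762663
```

servo_tool(
  plan=[
    [[1,0,0,-0.5,0,0,0],[1,0,0,-0.5,0,0,0],[1,0,0,-0.3,0,0,0],[1,0,0,0,0,0,0],[1,0,0,0,0,0,0]],
  ],
)

```text
t: 16.18
ee_pos: [516.2, 226.9, 208.9]
orientation: [3.035, 0.81, -0.001]
ft_force: [0.3, 0.4, -2.1]
width: 29.4
grasp_force: 30.0
```

servo_tool(
  plan=[
    [[1,0,0,0,0,0,0],[1,0,0,0,0,0,0],[1,0,0,0,0,0,0]],
  ],
)

```text
t: 16.43
ee_pos: [516.9, 227.8, 210.1]
orientation: [-3.035, -0.812, -0.004]
ft_force: [0.1, -0.4, -2.8]
width: 29.9
grasp_force: 30.0
```

```bash
python3 b.py
```

```text
[516.92756534 227.76865508 210.10415142] [-0.01568913  0.00578362 -1.20510379] [-0.00896401  0.02428223  0.00202353] [ 0.11575036 -0.42710935 -2.8467077 ] 1.4423988475344278
```

servo_tool(
  plan=[
    [[1,-0.01,0.005,-0.2,0,0,0],[1,0,0,-0.17,0,0,0],[1,0,0,0,0,0,0],[1,0,0,0,0,0,0],[1,0,0,0,0,0,0]],
  ],
)

```text
t: 16.85
ee_pos: [515.9, 227.8, 194.1]
orientation: [3.035, 0.812, 0.0]
ft_force: [-0.5, -0.1, -3.3]
width: 30.0
grasp_force: 30.0
```

servo_tool(
  plan=[
    [[1,0,0,-0.06,0,0,0],[1,0,0,-0.06,0,0,0],[1,0,0,-0.06,0,0,0],[1,0,0,0,0,0,0],[1,0,0,0,0,0,0]],
  ],
)

```text
t: 17.27
ee_pos: [516.1, 227.9, 187.0]
orientation: [3.035, 0.812, 0.001]
ft_force: [-0.3, 1.0, -3.9]
width: 29.7
grasp_force: 30.0
```

```bash
python3 b.py
```

```text
[516.07580723 227.89173308 186.96692973] [ 0.00560482  0.00270667 -0.62667324] [-0.00293717  0.00647628  0.00183784] [-0.29949624  1.04183128 -3.90497937] 1.4430328785811595
```

servo_tool(
  plan=[
    [[1,0,0,-0.12,0,0,0],[1,0,0,-0.12,0,0,0],[1,0,0,-0.12,0,0,0],[1,0,0,-0.12,0,0,0],[1,0,0,-0.06,0,0,0]],
  ],
)

```text
t: 17.68
ee_pos: [516.0, 228.0, 164.8]
orientation: [-3.035, -0.812, -0.001]
ft_force: [-0.1, 0.7, -1.9]
width: 30.1
grasp_force: 30.0
```

servo_tool(
  plan=[
    [[1,0,0,-0.03,0,0,0],[1,0,0,-0.03,0,0,0],[1,0,0,0,0,0,0],[1,0,0,0,0,0,0]],
  ],
)

```text
t: 18.02
ee_pos: [516.1, 227.9, 163.0]
orientation: [3.035, 0.812, 0.001]
ft_force: [1.7, 2.5, -5.6]
width: 29.9
grasp_force: 30.0
```

```bash
python3 b.py
```

```text
[516.05307576 227.88462578 163.03861155] [ 0.00617311  0.00288436 -0.02846529] [-0.0033091   0.00767374  0.0013626 ] [ 1.70208291  2.47025666 -5.64900328] 1.4430227631209847
```

Down to about 1 mm above the floor. I'll lower the last bit, then open and look.

servo_tool(
  plan=[
    [[1,0,0,-0.02,0,0,0],[1,0,0,0,0,0,0],[1,0,0,0,0,0,0]],
  ],
)

```text
t: 18.27
ee_pos: [516.1, 227.9, 162.4]
orientation: [3.035, 0.812, 0.001]
ft_force: [1.3, 2.4, -3.4]
width: 30.1
grasp_force: 30.0
```

servo_tool(
  plan=[
    [[-1,0,0,0,0,0,0],[-1,0,0,0,0,0,0],[-1,0,0,0,0,0,0],[-1,0,0,0,0,0,0],[-1,0,0,0,0,0,0]],
  ],
)

```text
t: 18.68
ee_pos: [516.0, 227.7, 162.4]
orientation: [3.035, 0.812, 0.001]
ft_force: [0.8, 0.4, 0.3]
width: 59.4
grasp_force: 0.0
```

servo_tool(
  plan=[
    [[-1,0,0,0,0,0,0],[-1,0,0,0,0,0,0],[-1,0,0,0,0,0,0],[-1,0,0,0,0,0,0],[-1,0,0,0,0,0,0]],
  ],
)

```text
t: 19.1
ee_pos: [516.0, 227.8, 162.3]
orientation: [3.035, 0.812, 0.001]
ft_force: [1.0, -0.1, -0.8]
width: 87.6
grasp_force: 0.0
```

servo_tool(
  plan=[
    [[-1,0,0,0.3,0,0,0],[-1,0,0,0.8,0,0,0],[-1,0,0,0.9,0,0,0],[-1,0,0,0.9,0,0,0],[-1,0,0,0.2,0,0,0]],
  ],
)

```text
t: 19.52
ee_pos: [518.2, 228.7, 292.9]
orientation: [-3.034, -0.812, -0.015]
ft_force: [0.3, 0.2, 1.1]
width: 88.0
grasp_force: 0.0
```

servo_tool(
  plan=[
    [[-1,-0.3,-0.9,0,0,0,0],[-1,-0.3,-0.9,0,0,0,0],[-1,-0.3,-0.9,0,0,0,0],[-1,-0.3,-0.9,0,0,0,0],[-1,0,0,0,0,0,0]],
  ],
)

```text
t: 19.93
ee_pos: [465.2, 79.6, 286.3]
orientation: [3.035, 0.807, -0.004]
ft_force: [0.2, -0.1, -0.3]
width: 87.7
grasp_force: 0.0
```

servo_tool(
  plan=[
    [[-1,0,0,0,0,0,0],[-1,0,0,0,0,0,0],[-1,0,0,0,0,0,0],[-1,0,0,0,0,0,0],[-1,0,0,0,0,0,0]],
  ],
)

```text
t: 20.35
ee_pos: [468.3, 84.7, 286.2]
orientation: [3.034, 0.814, 0.001]
ft_force: [-0.3, 0.3, 0.1]
width: 87.9
grasp_force: 0.0
```

```bash
python3 -c "
from h import *
s=vision.get_image('side');t=vision.get_image('top')
z=lambda im,x,y,w,h,k:cv2.resize(im[y:y+h,x:x+w,::-1],None,fx=k,fy=k,interpolation=cv2.INTER_CUBIC)
cv2.imwrite('pics/z7.png',np.hstack([z(s,205,265,100,120,4),z(t,400,250,50,60,8)])[:600,:800])
for n,im,(x,y,w,h) in(('side',s,(235,272,35,25)),):
    g=(im[y:y+h,x:x+w].min(2)>200).astype(np.uint8); k,l,st,ce=cv2.connectedComponentsWithStats(g); print([(ce[j]+[x,y],st[j,4]) for j in range(1,k)])
print(readout.get_obs()['ft_force'])"
```

```text
[(array([251.81081081, 285.51351351]), np.int32(111))]
[-0.85249864 -0.42766771 -0.15473808]
```

View pics/z7.png

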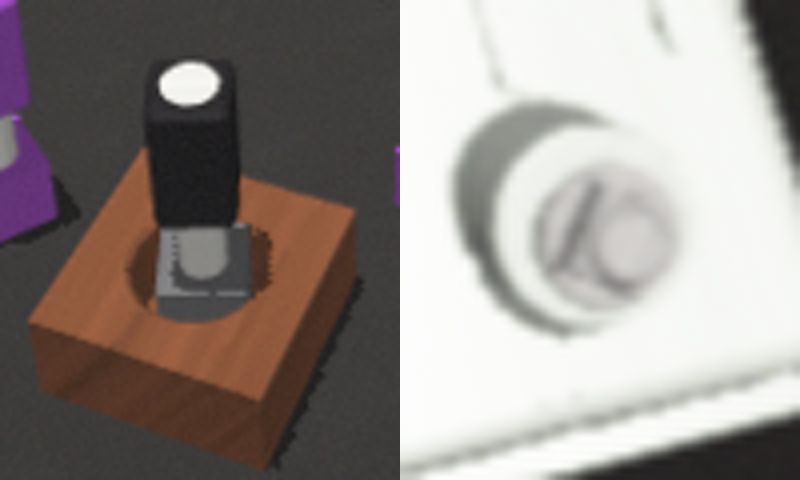

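The driver stands fully down in its block: its top is at side-view row 285.5, the same as at the start. The plug's head edge now runs from (600,185) to (555,270), about 13° past its starting line. Taken modulo 90° and with about 110° of turning commanded, that makes roughly 103° (1.8 rad). I'm handing it in.

```bash
python3 -c "
from workcell import close_job
print(close_job())"
```

```text
the job is handed in; nothing more can be done
None
```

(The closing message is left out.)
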